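Clamp the battery in the test jig

ROBOT

A 7-joint arm with a two-finger parallel gripper is mounted at the origin on a cart in front of the work surface, level with it; the furniture and walls round the work are solid. World frame = base frame: x ahead of the robot, y to its left, z up, the work surface at z = 0. Lengths are in m, angles in rad, forces in N, time in s.
With the tool pointing down it reaches from about 0.425 to 0.875 m from the base axis. Payload 4.7 kg.
Tool frame: the origin (TCP) lies at the very end of the fingers, on their centre line; the grasp point (between the pads) lies 19 mm behind it; z points along the fingers, y is the line along which they close (so a half turn about z gives the same grasp; the last joint's range is limited). The gripper opens to 87 mm and grips with 3 to 60 N. Pads are 19 mm wide; open, the fingers measure 117 mm over their backs; the gripper's body (75 mm by 190 mm) begins 51 mm behind the grasp point.
Start: joints at [1.29, 0.321, -0.07, 1.45, 0.023, 1.371, -0.057], TCP at [0.189, -0.622, 0.223] pointing down, gripper open.
Joint ranges: [-2.86, 2.86], [-0.3, 2.09], [-1.38, 1.24], [0.06, 2.45], [-1.56, 4.7], [0.09, 2.05], [-2.69, 2.69]. Speed limits (rad/s): [2.57, 2.57, 3.14, 3.14, 3.14, 3.14, 3.14].

INTERFACE

Orientations are given as a rotation vector (axis times angle).
In Python, from bench import ctrl, get_image, job gives the robot as it stands.
- The arm moves only by the shell command python3 -m crank 'ROWS' [FORCE]. ROWS is JSON, a list that holds one entry, the list of rows, each a list of 5 numbers: the shift along the tool's x, y, z in mm, then the turn about the tool's z in rad, then the closure, from -1 (fully open) to 1 (shut), so that 0 is half open. A call has 1 to 10 rows; each row shifts and turns the commanded pose from where the row before left it, along the tool's axes as they then stand; what a row does not reach is not made up. A row lasts 1/12 s, in which the tool goes at most 41.7 mm and 7.16 degrees, less where a joint would pass 70% of its speed; a pose out of reach is approached as far as the arm can. A call with a gripper value outside its range is refused whole. The fingers move at their own pace and stop on an object; FORCE is the grip in N (left out, the last holds). Time passes only in rows, so rows that do not move let the fingers close. It gives the time, the measured TCP pose, the force, the opening and the grip force at its end, in the units of the state.
- ctrl.get_state(): the state, without advancing time (a new reading comes with each control period).
- get_image(name): name is "side" or "top" or "wrist"; returns a dict with "pixels" (400x640x3 uint8, red, green, blue), "fx", "fy", "cx", "cy" (pixels), "k1" (the pictures are not rectified: a ray, as slopes to the right and down, at radius r is drawn at 1 + k1 r^2 times it, then the intrinsics apply), "T" (4x4, takes a point from camera to world coordinates); the wrist camera has in their place "T_tool_cam" (4x4, takes a point from camera to tool coordinates, whose origin is the TCP and whose axes are the flange's). Camera axes: x right, y down, z forward; pixel columns grow to the right and rows downward; lengths in m; the calibration is good to about 2 mm. A picture is of the moment at which its call begins: read the wrist's pose just before it. There is no depth.
- job.close_job(): hands the job in; it is judged then, once.
The state is a dict: "time": time; "joint_positions": joint angles; "qd": joint speeds; "joint_torque": joint torques, N m; "position": TCP position; "tool_rot": TCP orientation; "ft_force": force on the tool from outside, world axes, zero at the start; "torque": the same for the moment, N m; "grip_width": opening from 0.0 (shut) to 1.0 (fully open); "grip_force": force on a finger pad.
Only numpy, scipy, OpenCV 4.12 (cv2) and the standard library are available. Lean on these libraries where they do the work, as an engineer would, in place of code of your own. Each camera call takes 0.05 s, during which the arm holds its last target. There are 200 camera calls.

TASK

Clamp the battery pack that stands in the test jig: first push the jig's steel clamp strap round with the side of a finger until it lies across the battery against its stop, then push the black cam lever fully down so that the strap's foot presses on the battery. Only push the strap and the lever: do not touch or lift the battery, and leave the other things on the bench where they are.

Things in the scene. Friction and masses are not known exactly. Their poses are not given: they have to be found in the camera images.
- jig: Aluminium base plate 110 x 170 x 12 mm with a battery seat, an upright post and a thin stop pin, fixed to the bench (place and heading vary). Origin on the bench top, x and y in the jig's own axes. Post axis at (0, +20) mm; seat centre at (0, -65) mm; plate spans x -55..55, y -125..45 mm. Stop pin 10 mm thick at (18.5, -23) mm, 100 mm high. The seat's black walls are 28 mm high. The strap turns on the post at height 84 to 100 mm.
- strap (a joint): Angle of the clamp strap about the upright post, rad. 0: the strap points along the jig's -x (clear of the battery); it turns counterclockwise seen from above and at 1.571 points along the jig's -y, across the battery, against the stop pin. The strap is a level steel bar 26 mm wide, 16 mm thick (84 to 100 mm above the bench), reaching 160 mm from the post axis with a round end; it stays where it is left and takes about 1 N at its end to move. It starts between 0 and 0.45.
- strap_end (a point): Point on the middle line of the strap, 140 mm from the post axis, at mid thickness (92 mm above the bench). The battery and its seat end 112 mm from the post axis, so here a finger beside the strap may reach down to 40 mm above the bench all along the swing.
- lever (a joint): Angle of the black cam lever, rad. 0: raised 1.10 rad (63 degrees) above level; 1.10: level, fully down at its stop. It stays where it is left; pushing takes about 4 N at its end. It presses the strap down 6 mm as it closes, in proportion to its angle. It starts between 0 and 0.2.
- lever_pivot (a point): Axis of the cam lever, on the post axis, 112 mm above the bench (this height does not change).
- lever_end (a point): Point on the lever's middle line 90 mm from its pivot, 6 mm short of its round end. The lever is a paddle 18 to 22 mm wide and 10 mm thick; it points away from the strap (seen from above, opposite to the strap's direction, and turns with the strap) and comes down outwards, away from the battery.
- foot: Rubber foot, 22 mm across, under the strap 85 mm from the post axis; origin at the centre of its underside. It hangs 3 to 4 mm clear above the battery while the lever is up and presses on it with about 6 N when the lever is down.
- battery_pack: Dark grey instrument battery 39 x 68 x 60 mm, loose, standing in the jig's seat with 1.5 mm play; its top is 72 mm above the bench. Origin at the centre of its underside, its z upward, its 68 mm length along the jig's x.
- seat (a point): Centre of the jig's battery seat, on the plate's top, 12 mm above the bench.
- tape_blue: Bystander: roll of blue tape 62 mm across, 19 mm high, beside the jig, under the strap's path.
- eyepiece: Bystander: black eyepiece 34 mm across, 42 mm high, behind the jig.
- driver_2: Bystander: yellow screwdriver 164 mm long, lying behind the jig.
- cube_block: Bystander: black block 51 x 50 x 60 mm, right of the jig.
- marker: Bystander: marker pen 126 mm long, near the bench's front edge.
- brush: Bystander: brush 162 mm long, near the bench's front edge.
- charger_1: Bystander: black charger 101 x 62 x 54 mm, left of the jig.
Things that resemble listed ones, but are neither listed nor needed, are in the scene too. Leave any purple or yellow look-alike of the battery_pack alone.

How it is judged:
On the way, in this order (a step that is already met when the one before it is completed fails the run):
1. the strap lies across the battery against its stop, the lever still up (value of joint strap above 1.47 rad and value of joint lever below 0.5 rad), for 0.2 s.
2. the lever is down and the foot presses on the battery (value of joint strap above 1.47 rad and value of joint lever above 1.02 rad and contact force between foot and battery_pack above 3 N), for 0.2 s.
At the end, for the whole second after the job is handed in: The strap is within 0.1 rad of its stop, the cam lever within 0.08 rad of fully down, the foot presses the battery with more than 3 N, and the battery stands at rest and upright within 6 mm of its seat's centre (all of step 2 and horizontal distance between battery_pack and seat below 0.006 m and angle between battery_pack's own z axis and vertical below 0.06 rad and linear speed of battery_pack below 0.01 m/s); the robot touches nothing.
It fails at once if the lever is pushed down before the strap lies across the battery (value of joint lever above 0.6 rad and value of joint strap below 1.4 rad).
It fails at once if the robot touches the battery (contact force between any of the fingers, the arm and battery_pack above 1 N).
It fails at once if the battery is lifted or shifted in its seat (distance of battery_pack from where it was at the start of the episode above 0.008 m).
It fails at once if a bystander is moved by more than 25 mm (distance of any of tape_blue, eyepiece, driver_2, cube_block, marker, brush, charger_1 from where it was at the start of the episode above 0.025 m).
It also fails if it takes over 50 s, if anything falls off the work surface, if the arm or the gripper's body presses on something with over 40 N, if the wrist force passes 120 N, or if a joint passes its speed limit or range.

## Working session

There is one attempt and no reset: what is moved stays moved. The work goes in short steps, Python scripts to look and compute and a shell command to move; the robot and the scene stay as the last step left them, time stands still between calls to the robot, and variables do not carry over. Pictures are saved under pics/ and viewed, at most 10 in all, crops included, and the job is handed in when it is done.

```bash
ls; mkdir -p pics; python3 - <<'E'
from bench import ctrl,get_image
import cv2,pickle
print(ctrl.get_state())
for n in("top","side"):
    d=get_image(n);pickle.dump(d,open(f"pics/{n}.pkl","wb"));cv2.imwrite(f"pics/{n}1.png",d["pixels"][:,:,::-1])
    print(n,{k:v for k,v in d.items() if k!="pixels"})
E
```

```text
pics
{'time': 0.0, 'joint_positions': array([ 1.29011546,  0.32183778, -0.07007893,  1.45165915,  0.02264179,
        1.37079819, -0.05691779]), 'qd': array([ 0.00087275,  0.00054877, -0.00032377, -0.00053505, -0.00036148,
        0.00015822, -0.00212249]), 'joint_torque': array([-3.93158427e-05, -4.91286993e+01, -4.03884519e-01, -3.12536895e+01,
       -6.40479103e-02,  4.37580119e-02,  1.82288863e-04]), 'position': array([ 0.18861992, -0.62145905,  0.22145984]), 'tool_rot': array([-3.10567786e+00, -4.61115178e-01,  6.58343363e-04]), 'ft_force': array([-0.12522997,  0.54840364, -0.17090298]), 'torque': array([0.02870365, 0.00719213, 0.00702267]), 'grip_force': 0.0, 'grip_width': 1.0026121554583278}
top {'fx': 459.85614323885164, 'fy': 459.85614323885164, 'cx': 319.3800390451636, 'cy': 200.532784094279, 'k1': 0.009898108477440604, 'T': array([[ 0.08327217, -0.97273155,  0.21646958,  0.30436934],
       [-0.99651528, -0.08023629,  0.02279124, -0.02320958],
       [-0.00480104, -0.21761312, -0.9760233 ,  1.3238312 ],
       [ 0.        ,  0.        ,  0.        ,  1.        ]])}
side {'fx': 515.5472158736184, 'fy': 515.5472158736184, 'cx': 322.9862032073069, 'cy': 192.76914597424255, 'k1': -0.16045145356559345, 'T': array([[-9.99885406e-01,  1.51110551e-02,  9.12061141e-04,
         5.47145323e-01],
       [ 1.25253328e-02,  8.59619711e-01, -5.10780841e-01,
         7.47651252e-01],
       [-8.50246319e-03, -5.10710885e-01, -8.59710475e-01,
         1.37573371e+00],
       [ 0.00000000e+00,  0.00000000e+00,  0.00000000e+00,
         1.00000000e+00]])}
```

View pics/top1.png

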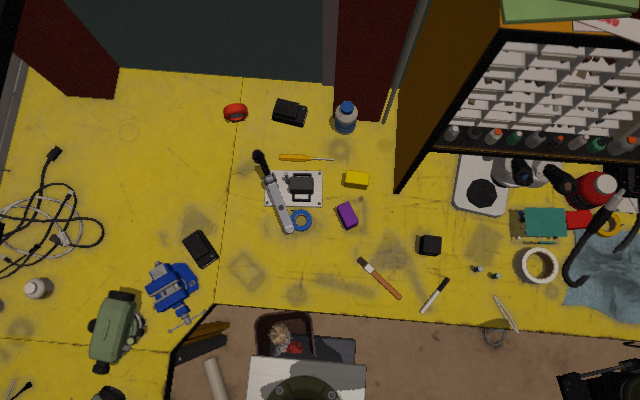

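View pics/side1.png

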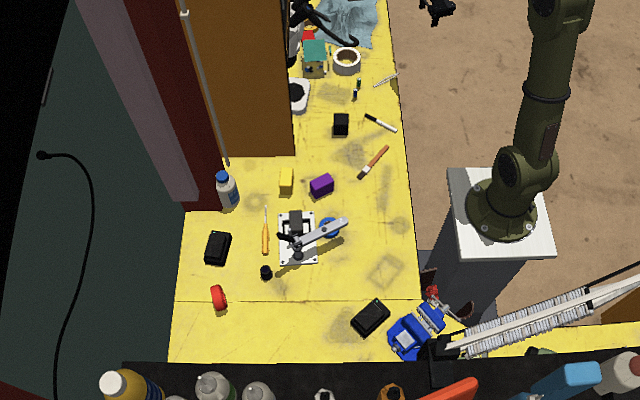

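The top view shows the jig around (293,188), with the strap running from about (268,165) to (290,230). The side view shows the jig at (297,235). Next, enlarged crops.

```bash
python3 - <<'E'
import cv2
a=cv2.imread("pics/top1.png")[140:245,235:335];b=cv2.imread("pics/side1.png")[200:275,255:355]
cv2.imwrite("pics/c1.png",cv2.resize(a,None,fx=5.5,fy=5.5,interpolation=cv2.INTER_CUBIC))
cv2.imwrite("pics/c2.png",cv2.resize(b,None,fx=7,fy=7,interpolation=cv2.INTER_CUBIC))
E
```

```text
(no output)
```

View pics/c1.png

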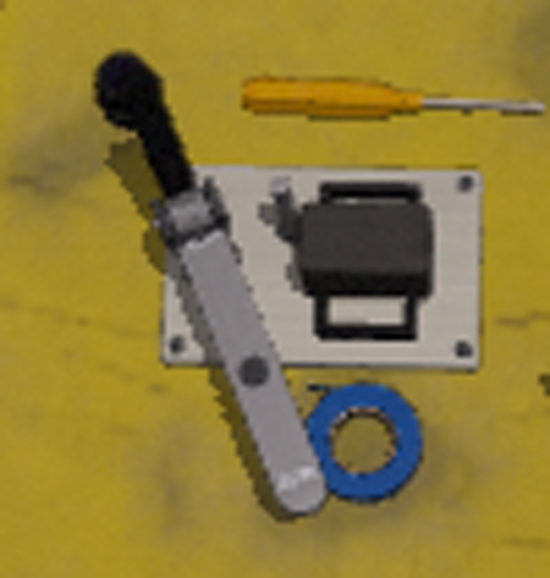

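View pics/c2.png

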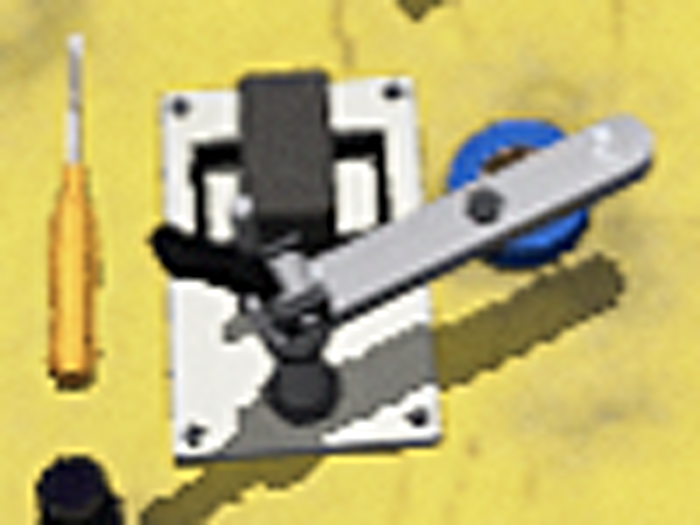

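The crops show the grey battery in its seat (top crop 365,245). The purple block (top 347,215) and yellow block (357,180) are look-alikes and stay untouched. The strap tip is at crop (300,490) from above and (625,140) from the side. Next I triangulate.

```bash
cat > h.py <<'E'
import numpy as np,cv2,pickle
def ray(d,p):
    K=np.array([[d["fx"],0,d["cx"]],[0,d["fy"],d["cy"]],[0,0,1]])
    u=cv2.undistortPoints(np.array([[p]],float),K,np.array([d["k1"],0,0,0,0]))[0,0]
    v=d["T"][:3,:3]@[u[0],u[1],1]
    return d["T"][:3,3],v/np.linalg.norm(v)
def plane(d,p,z):
    o,v=ray(d,p);return o+v*(z-o[2])/v[2]
def tri(r1,r2):
    A=np.array([r1[1],-r2[1]]).T
    s=np.linalg.lstsq(A,r2[0]-r1[0],rcond=None)[0]
    a=r1[0]+s[0]*r1[1];b=r2[0]+s[1]*r2[1];return (a+b)/2,np.linalg.norm(a-b)
E
python3 - <<'E'
from h import *
np.set_printoptions(precision=4,suppress=True)
t=pickle.load(open("pics/top.pkl","rb"));s=pickle.load(open("pics/side.pkl","rb"))
T=lambda x,y:(x/5.5+235-.5+.09,y/5.5+140-.4)
S=lambda x,y:(x/7+255-.43,y/7+200-.43)
for n,a,b in [("tip centre",(302,490),(628,143)),("bolt",(254,371),(485,207)),("cornTR",(480,170),(163,95)),("cornBR",(480,370),(412,78)),("cornBL",(163,365),(440,440)),("pin",(282,185),(243,203)),("leverend",(125,85),(165,240)),
 ("batTL",(310,203),(245,75+0))]:
    p,e=tri(ray(t,T(*a)),ray(s,S(*b)));print(n,p,e)
for n,p in[("TR",(480,170)),("BR",(480,370)),("BL",(163,365))]:print("top",n,plane(t,T(*p),.012))
for n,p in[("TR",(163,95)),("BR",(412,78)),("BL",(440,440)),("TL",(178,462))]:print("side",n,plane(s,S(*p),.012))
for n,p in[("tip",(302,490)),("bolt",(254,371))]:print("top",n,plane(t,T(*p),.1))
for n,p in[("tip",(628,143)),("bolt",(485,207))]:print("side",n,plane(s,S(*p),.1))
from scipy.spatial.transform import Rotation as R
print(R.from_rotvec([-3.10567786,-.461115,.00066]).as_matrix())
E
```

```text
tip centre [0.4909 0.0792 0.1007] 0.0016227646881498733
bolt [0.548  0.1082 0.1034] 0.000863278716528801
cornTR [0.6856 0.0077 0.0148] 0.0008706126390568883
cornBR [ 0.5779 -0.0014  0.0094] 0.0007085027206456283
cornBL [0.5671 0.1669 0.0078] 0.0006991254443979918
pin [0.6439 0.1041 0.1021] 0.0015553491355975544
leverend [0.6613 0.1704 0.2019] 0.004874987350796096
batTL [0.6304 0.0814 0.1582] 0.018547992934035955
top TR [0.6868 0.0077 0.012 ]
top BR [ 0.5771 -0.0014  0.012 ]
top BL [0.5659 0.1664 0.012 ]
side TR [0.6855 0.0064 0.012 ]
side BR [ 0.5782 -0.0002  0.012 ]
side BL [0.5674 0.1685 0.012 ]
side TL [0.6742 0.1768 0.012 ]
top tip [0.4918 0.079  0.1   ]
top bolt [0.5491 0.1085 0.1   ]
side tip [0.4902 0.0792 0.1   ]
side bolt [0.5476 0.1067 0.1   ]
[[ 0.9569  0.2905 -0.0007]
 [ 0.2905 -0.9569  0.0018]
 [-0.0001 -0.0019 -1.    ]]
```

```bash
python3 -m crank '[[[30,-23.5,0,0,1],[30,-23.5,0,0,1],[30,-23.5,0,0,1],[30,-23.5,0,0,1],[30,-23.5,0,0,1],[30,-23.5,0,0,1],[30,-23.5,0,0,1],[30,-23.5,0,0,1],[30,-23.5,0,0,1],[30,-23.5,0,0,1]]]' 10; python3 -m crank '[[[29,-22,0,0,1],[29,-22,0,0,1],[13.3,-35.3,0,0,1],[13.3,-35.3,0,0,1],[13.3,-35.3,0,0,1],[13.3,-35.3,0,0,1],[13.3,-35.3,0,-0.1,1],[13.3,-35.3,0,-0.09,1]]]'
```

```text
time: 0.93
position: [0.4081, -0.3081, 0.2223]
tool_rot: [3.107, 0.461, -0.001]
ft_force: [0.4, -0.5, 0.1]
grip_width: 0.324
grip_force: 0.0
time: 1.6
position: [0.4612, -0.0232, 0.2223]
tool_rot: [3.048, 0.761, -0.0]
ft_force: [1.2, -0.0, 0.6]
grip_width: 0.006
grip_force: 0.0
```

```bash
python3 -m crank '[[[20.7,-31.5,0,0,1],[20.7,-31.5,0,0,1],[20.7,-31.5,0,0,1],[20.7,-31.5,0,0,1],[0,0,0,0,1]]]'; python3 -m crank '[[[0,0,30,0,1],[0,0,30,0,1],[0,0,10,0,1],[0,0,0,0,1]]]'; python3 - <<'E'
from bench import get_image
import cv2
a=get_image("top")["pixels"][:,:,::-1][140:245,235:335];b=get_image("side")["pixels"][:,:,::-1][190:275,265:375]
cv2.imwrite("pics/d.png",cv2.hconcat([cv2.resize(a,(400,420),interpolation=2),cv2.resize(b,(400,420),interpolation=2)]))
E
```

```text
time: 2.02
position: [0.4748, 0.134, 0.2229]
tool_rot: [-3.041, -0.771, -0.003]
ft_force: [-0.6, 0.8, 0.2]
grip_width: 0.003
grip_force: 0.0
time: 2.35
position: [0.4735, 0.1241, 0.1498]
tool_rot: [-3.049, -0.754, 0.01]
ft_force: [-1.3, -0.0, 0.0]
grip_width: -0.005
grip_force: 0.0
```

View pics/d.png

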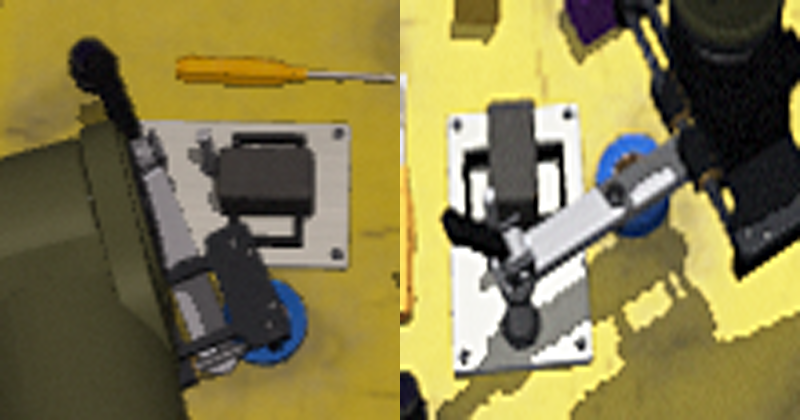

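The side view shows the gripper above the strap's outer end with nothing touched. By calculation the fingers are 20 mm clear of the strap's trailing face, so I descend.

```bash
python3 -m crank '[[[0,0,28,0,1],[0,0,28,0,1],[0,0,28,0,1],[0,0,0,0,1]]]'; python3 -m crank '[[[0,5,0,0,1],[0,5,0,0,1],[0,5,0,0,1],[0,3,0,0,1],[0,0,0,0,1]]]'
```

```text
time: 2.78
position: [0.4736, 0.1239, 0.0658]
tool_rot: [-3.049, -0.753, 0.009]
ft_force: [-2.9, -0.9, -0.5]
grip_width: 0.005
grip_force: 0.0
time: 3.2
position: [0.4859, 0.1079, 0.0699]
tool_rot: [3.049, 0.751, 0.004]
ft_force: [-0.0, -1.0, 0.2]
grip_width: 0.004
grip_force: 0.0
```

```bash
python3 -m crank '[[[-2,14,0,-0.1,1],[-2,14,0,-0.1,1],[-2,14,0,-0.1,1],[-2,14,0,-0.1,1],[0,0,0,0,1]]]'; python3 - <<'E'
from h import *
from bench import ctrl
from scipy.spatial.transform import Rotation as R
s=ctrl.get_state();M=R.from_rotvec(s["tool_rot"]).as_matrix();print(M[:2,:2],M[:2,:2].T@(s["position"][:2]-[.622,.1475]),s["ft_force"])
E
```

```text
time: 3.62
position: [0.5125, 0.0569, 0.069]
tool_rot: [2.839, 1.342, 0.001]
ft_force: [0.6, -0.6, -0.6]
grip_width: 0.007
grip_force: 0.0
[[ 0.63453754  0.77289095]
 [ 0.77289199 -0.6345372 ]] [-0.13953651 -0.02715712] [ 0.61058812 -0.58189486 -0.58943201]
```

```bash
python3 -m crank '[[[-2,14,0,-0.1,1],[-2,14,0,-0.1,1],[-2,14,0,-0.1,1],[-2,14,0,-0.1,1],[-2,14,0,-0.1,1],[-2,14,0,-0.1,1],[0,0,0,0,1]]]'; python3 - <<'E'
from h import *
from bench import ctrl,get_image
from scipy.spatial.transform import Rotation as R
s=ctrl.get_state();M=R.from_rotvec(s["tool_rot"]).as_matrix();print(M[:2,:2],M[:2,:2].T@(s["position"][:2]-[.622,.1475]),s["ft_force"])
a=get_image("top")["pixels"][:,:,::-1][140:245,235:335];b=get_image("side")["pixels"][:,:,::-1][190:275,265:375]
cv2.imwrite("pics/e.png",cv2.hconcat([cv2.resize(a,(400,420),interpolation=2),cv2.resize(b,(400,420),interpolation=2)]))
E
```

```text
time: 4.2
position: [0.5828, 0.0129, 0.0688]
tool_rot: [2.317, 2.121, 0.003]
ft_force: [-0.3, -0.9, -0.0]
grip_width: 0.006
grip_force: 0.0
[[ 0.08826074  0.99609618]
 [ 0.99609704 -0.08826194]] [-0.13750058 -0.02718399] [-0.28256656 -0.93112724 -0.01855563]
```

View pics/e.png

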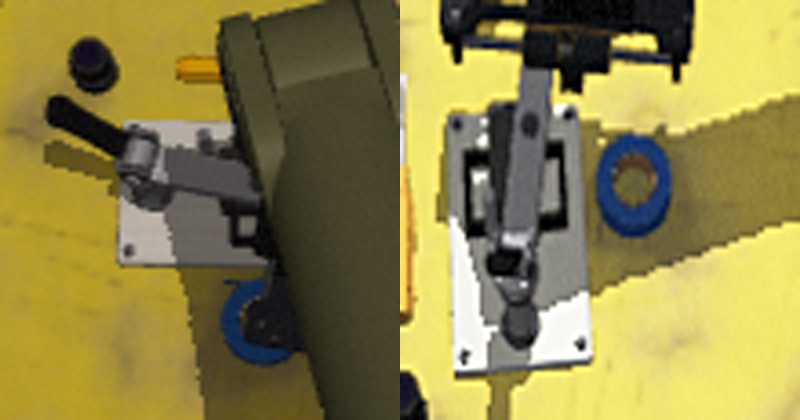

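The strap has nearly reached the battery, in both views. About 0.15 rad remains, so I take small rows until the force rises.

```bash
for i in 1; do python3 -m crank '[[[-1,7,0,-0.05,1],[-1,7,0,-0.05,1],[-1,5,0,-0.03,1],[0,0,0,0,1]]]'; python3 -m crank '[[[0,3,0,-0.02,1],[0,0,0,0,1]]]';  done
```

```text
time: 4.63
position: [0.5994, 0.011, 0.0687]
tool_rot: [-2.174, -2.268, -0.0]
ft_force: [0.1, 0.3, 0.1]
grip_width: 0.005
grip_force: 0.1
time: 4.8
position: [0.6023, 0.0108, 0.0686]
tool_rot: [-2.149, -2.291, 0.001]
ft_force: [0.3, 0.7, 1.0]
grip_width: 0.005
grip_force: 0.5
```

```bash
python3 -m crank '[[[0,1.5,0,0,1],[0,0,0,0,1]]]'; python3 -m crank '[[[0,1.5,0,0,1],[0,0,0,0,1]]]';python3 -m crank '[[[0,1.5,0,0,1],[0,0,0,0,1]]]'
```

```text
time: 4.97
position: [0.6041, 0.0107, 0.0686]
tool_rot: [2.15, 2.291, -0.0]
ft_force: [-0.2, -0.7, -0.0]
grip_width: 0.006
grip_force: 0.5
time: 5.13
position: [0.6059, 0.0106, 0.0686]
tool_rot: [2.15, 2.291, 0.0]
ft_force: [-0.8, 0.3, 0.4]
grip_width: 0.006
grip_force: 0.5
time: 5.3
position: [0.6075, 0.0106, 0.0685]
tool_rot: [2.149, 2.291, 0.0]
ft_force: [-1.2, 0.4, 0.1]
grip_width: 0.004
grip_force: 0.5
```

```bash
for i in 1; do python3 -m crank '[[[0,1.5,0,0,1],[0,0,0,0,1]]]'; python3 -m crank '[[[0,1.5,0,0,1],[0,0,0,0,1]]]';python3 -m crank '[[[0,1.5,0,0,1],[0,0,0,0,1]]]'; done | grep -E "pos|ft"
```

```text
position: [0.609, 0.0105, 0.0685]
ft_force: [-1.0, -0.3, -0.0]
position: [0.6097, 0.0105, 0.0683]
ft_force: [-2.7, -0.9, 1.1]
position: [0.6105, 0.0104, 0.068]
ft_force: [-6.5, -1.6, 1.8]
```

The position stalls while the force rises, so the strap is at its stop. I retreat, rise and look.

```bash
python3 -m crank '[[[0,1,0,0,1],[0,0,0,0,1],[0,0,0,0,1]]]'; python3 -m crank '[[[0,-15,0,0,1],[0,-15,0,0,1],[-5,0,-30,0,1],[-5,0,-38,0,1],[-5,0,-38,0,1],[-5,0,-38,0,1],[-5,0,-38,0,1],[-20,-30,0,0,1],[-20,-30,0,0,1],[0,0,0,0,1]]]'; python3 - <<'E'
from bench import ctrl,get_image
import cv2,pickle
t=get_image("top");s=get_image("side");pickle.dump((t,s),open("pics/f.pkl","wb"))
a=t["pixels"][:,:,::-1][140:220,230:330];b=s["pixels"][:,:,::-1][200:275,265:345]
cv2.imwrite("pics/f.png",cv2.hconcat([cv2.resize(a,(400,320),interpolation=2),cv2.resize(b,(341,320),interpolation=2)]))
E
```

```text
time: 6.05
position: [0.6108, 0.0104, 0.0679]
tool_rot: [-2.148, -2.289, 0.006]
ft_force: [-6.6, -0.9, 2.9]
grip_width: 0.01
grip_force: 3.6
time: 6.88
position: [0.5243, -0.0657, 0.2511]
tool_rot: [2.155, 2.28, -0.008]
ft_force: [1.0, -0.8, -1.4]
grip_width: 0.005
grip_force: 0.0
```

View pics/f.png

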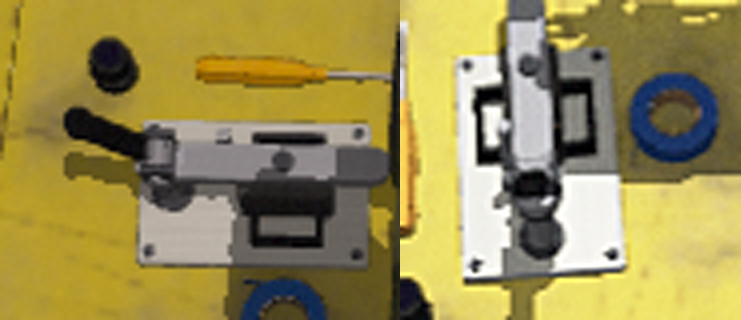

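```bash
python3 - <<'E'
from h import *
np.set_printoptions(precision=4,suppress=True)
t,s=pickle.load(open("pics/f.pkl","rb"))
T=lambda x,y:(x/4+230-.4,y/4+140-.4)
S=lambda x,y:((x-400)/4.2625+265-.4,y/4.267+200-.4)
for n,a,b in[("bolt",(283,161),(528,65)),("leverend",(76,123),(530,186))]:print(n,tri(ray(t,T(*a)),ray(s,S(*b))),plane(t,T(*a),.1),plane(s,S(*b),.1))
E
```

```text
bolt (array([0.6288, 0.0622, 0.1033]), np.float64(0.00010254730446582815)) [0.6297 0.0625 0.1   ] [0.6291 0.0604 0.1   ]
leverend (array([0.6205, 0.1907, 0.1899]), np.float64(0.0009900974522662487)) [0.645  0.2078 0.1   ] [0.6265 0.1483 0.1   ]
```

```bash
python3 -m crank '[[[30.3,15.6,0,0,1],[30.3,15.6,0,0,1],[30.3,15.6,0,0,1],[30.3,15.6,0,0,1],[30.3,15.6,0,0,1],[30.3,15.6,0,0,1],[30.3,15.6,0,0,1],[0,0,0,0,1]]]'; python3 -m crank '[[[0,0,20,0,1],[0,0,20,0,1],[0,0,20,0,1],[0,0,10,0,1],[0,0,0,0,1]]]'
```

```text
time: 7.65
position: [0.6224, 0.1703, 0.2496]
tool_rot: [-2.131, -2.3, -0.01]
ft_force: [-2.2, 1.1, -0.3]
grip_width: 0.004
grip_force: 0.0
time: 8.07
position: [0.6214, 0.1594, 0.1776]
tool_rot: [-2.145, -2.291, 0.004]
ft_force: [-0.9, -0.9, 0.2]
grip_width: 0.005
grip_force: 0.0
```

```bash
python3 -m crank '[[[8,0,0,0,1],[10,0,4,0,1],[9,0,5,0,1],[0,0,0,0,1]]]'; python3 -m crank '[[[7,0,6,0,1],[6,0,7,0,1],[0,0,0,0,1]]]'
```

```text
time: 8.4
position: [0.6206, 0.1886, 0.1718]
tool_rot: [2.146, 2.294, 0.003]
ft_force: [0.6, -0.6, 0.9]
grip_width: 0.004
grip_force: 0.7
time: 8.65
position: [0.6193, 0.2009, 0.1575]
tool_rot: [-2.146, -2.293, -0.001]
ft_force: [0.1, -0.3, 0.7]
grip_width: 0.001
grip_force: 0.5
```

```bash
python3 -m crank '[[[4,0,10,0,1],[4,0,10,0,1],[0,0,0,0,1]]]'; python3 -m crank '[[[2,0,8,0,1],[1,0,6,0,1],[0,0,0,0,1]]]';  python3 -m crank '[[[0,0,4,0,1],[0,0,2,0,1],[0,0,0,0,1]]]'
```

```text
time: 8.9
position: [0.6184, 0.2081, 0.1366]
tool_rot: [-2.146, -2.292, 0.001]
ft_force: [0.3, -0.1, 0.4]
grip_width: 0.007
grip_force: 0.2
time: 9.15
position: [0.6186, 0.2102, 0.1231]
tool_rot: [-2.147, -2.291, 0.001]
ft_force: [-1.0, -0.4, -0.1]
grip_width: 0.006
grip_force: 0.0
time: 9.4
position: [0.619, 0.21, 0.1181]
tool_rot: [-2.149, -2.291, 0.0]
ft_force: [-0.0, 0.1, 0.1]
grip_width: 0.005
grip_force: 0.3
```

```bash
python3 -m crank '[[[0,0,3,0,1],[0,0,0,0,1]]]'; python3 - <<'E'
from bench import get_image
import cv2
a=get_image("top")["pixels"][:,:,::-1][140:220,230:330];b=get_image("side")["pixels"][:,:,::-1][190:275,255:355]
cv2.imwrite("pics/g.png",cv2.hconcat([cv2.resize(a,(400,320),interpolation=2),cv2.resize(b,(376,320),interpolation=2)]))
E
```

```text
time: 9.57
position: [0.6194, 0.2099, 0.1169]
tool_rot: [2.149, 2.291, 0.0]
ft_force: [-2.7, 0.6, 8.7]
grip_width: 0.004
grip_force: 3.9
```

View pics/g.png

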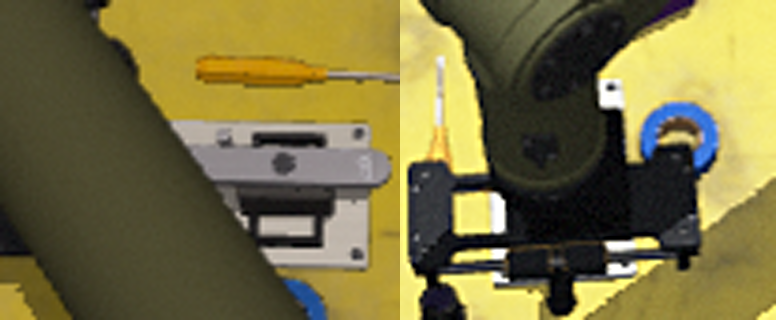

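At z 0.117 the force has jumped to 8.7 N. The strap is still across the battery and the lever end shows under the fingers at (562,295). I press a little more, hold, then lift off.

```bash
python3 -m crank '[[[0,0,3,0,1],[0,0,0,0,1],[0,0,0,0,1],[0,0,0,0,1]]]'; python3 -m crank '[[[0,0,3,0,1],[0,0,0,0,1],[0,0,0,0,1],[0,0,0,0,1]]]'
```

```text
time: 10.0
position: [0.6203, 0.2101, 0.1163]
tool_rot: [2.148, 2.289, 0.003]
ft_force: [-5.5, -0.9, 18.7]
grip_width: 0.004
grip_force: 9.2
time: 10.33
position: [0.6217, 0.2104, 0.1158]
tool_rot: [2.147, 2.287, 0.007]
ft_force: [-5.3, -1.7, 28.8]
grip_width: 0.008
grip_force: 13.7
```

Firm against the stop. Lift straight up, move clear to the left and towards the robot, and look.

```bash
python3 -m crank '[[[0,0,-10,0,1],[0,0,-30,0,1],[0,0,-38,0,1],[0,0,-38,0,1],[0,-38,0,0,1],[0,-38,0,0,1],[0,-38,0,0,1],[10,-30,0,0,1],[10,0,0,0,1],[0,0,0,0,1]]]'; python3 - <<'E'
from bench import get_image
import cv2,pickle
t=get_image("top");s=get_image("side");pickle.dump((t,s),open("pics/k.pkl","wb"))
a=t["pixels"][:,:,::-1][140:220,230:330];b=s["pixels"][:,:,::-1][190:275,255:355]
cv2.imwrite("pics/k.png",cv2.hconcat([cv2.resize(a,(400,320),interpolation=2),cv2.resize(b,(376,320),interpolation=2)]))
E
```

```text
time: 11.17
position: [0.4728, 0.221, 0.2257]
tool_rot: [2.144, 2.29, -0.002]
ft_force: [0.0, 0.7, 0.7]
grip_width: 0.003
grip_force: 0.0
```

View pics/k.png

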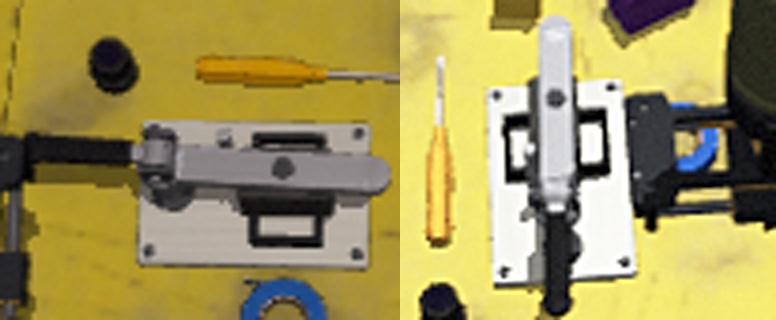

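The lever is level and outward (side view 557,300), the strap lies across the battery against the pin, and the bystanders have not moved. I settle and hand in.

```bash
python3 -m crank '[[[0,0,0,0,1],[0,0,0,0,1],[0,0,0,0,1],[0,0,0,0,1]]]' && python3 -c "
from bench import job
print(job.close_job())"
```

```text
time: 11.6
position: [0.4747, 0.2202, 0.2252]
tool_rot: [-2.149, -2.29, 0.0]
ft_force: [-0.0, -0.8, -0.1]
grip_width: 0.004
grip_force: 0.0
the job is handed in; nothing more can be done
None
```

I handed the job in at 11.6 s with the strap across the battery against its stop, the cam lever pushed down to its stop, and the arm clear. No verdict came back, and the foot's force on the battery wasn't measured directly.

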